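Point out the doubled cup on the packing table

ROBOT

A 7-joint arm with a two-finger parallel gripper is mounted at the origin on the work surface. World frame = base frame: x ahead of the robot, y to its left, z up, the work surface at z = 0. Lengths are in m, angles in rad, forces in N, time in s.
With the tool pointing down it reaches from about 0.425 to 1.025 m from the base axis. Payload 9.4 kg.
Tool frame: the origin (TCP) lies between the finger pads; the fingertips stand 8 mm ahead of it and the grasp point (between the pads) lies 11 mm behind it (env.tip_reach is the z of the fingertips in the tool frame, in m); z points along the fingers, y is the line along which they close (so a half turn about z gives the same grasp; the last joint's range is limited). The gripper opens to 93 mm and grips with 3 to 60 N. Pads are 15 mm wide; open, the fingers measure 128 mm over their backs; the gripper's body (75 mm by 188 mm) begins 65 mm behind the grasp point.
Start: joints at [-1.317, 0.599, -0.003, 1.599, 0.002, 0.943, -0.08], TCP at [0.235, 0.686, 0.227] pointing down, gripper open.
Joint ranges: [-2.57, 2.57], [-0.35, 1.97], [-1.29, 1.29], [0.11, 2.56], [-1.05, 4.19], [0.11, 1.86], [-2.63, 2.63]. Speed limits (rad/s): [2.22, 2.22, 3.01, 3.01, 3.14, 3.14, 3.14].

INTERFACE

Orientations are given as a unit quaternion [x, y, z, w].
In Python, from plant import env gives the robot as it stands. The module is installed in compiled form; this text tells all that it offers. Calls block until the motion is done:
- env.goto(position, orientation): joint-space move of the TCP to a pose.
- env.movel(position, ori=None, rate=0.15, until_force=None): straight line of the TCP; ori=None keeps the orientation; rate is the mean speed in m/s. With until_force (N) it stops when the force on the tool has changed by that much, and returns True; else False.
- env.move_joints(angles): joint-space move.
- env.set_gripper(opening, grip_force=None): finger opening in m; grip_force is the grip in N (None keeps the last); returns when the fingers have stopped.
- env.sleep(seconds).
- env.solve_ik(position, orientation): joint angles nearest the present ones, or None.
- env.get_state(): the state.
- env.snapshot(name): name is "side" or "top"; returns the picture (480x640x3 uint8, blue, green, red); there is no depth.
- env.get_calibration(name): a dict with "intrinsics" (3x3 intrinsics, pixels), "R" (3x3) and "t" (3): a world point X has camera coordinates R X + t. Camera axes: x right, y down, z forward; pixel columns grow to the right and rows downward; lengths in m; the calibration is good to about 2 mm. A picture is of the moment at which its call begins. get_calibration takes no time and is no camera call.
A pose or a line that the arm cannot do raises env.Unreachable and nothing moves.
- env.finish_job(): hands the job in; it is judged then, once.
The state is a dict: "t": time; "joint_pos": joint angles; "qvel": joint speeds; "tau": joint torques, N m; "eef_pos": TCP position; "ee_rot": TCP orientation; "contact_force": force on the tool from outside, world axes, zero at the start; "moment": the same for the moment, N m; "gripper_width": finger opening in m; "grip_force": force on a finger pad.
Only numpy, scipy, OpenCV 4.12 (cv2) and the standard library are available. Lean on these libraries where they do the work, as an engineer would, in place of code of your own. Each camera call takes 0.05 s, during which the arm holds its last target. There are 200 camera calls.

TASK

Call the packer and show the mistake in the row: fully press the round call button, then point down with the fingertips at the one stand that was given a second cup and stands taller than the rest, a few centimetres above the middle of its mouth, and stay there for two seconds. Then point in the same way at the spare cup in the tray, to show where the extra one belongs, and finish while still pointing there. Leave everything else on the table untouched, and do not point at any of the good stands.

Things in the scene. Friction and masses are not known exactly. Their poses are not given: they have to be found in the camera images.
- call (a joint): travel of the round call button, m: 0 up, 0.006 fully pressed; it springs back, and fully down takes about 4 N. It is pressed straight down
- call_top (a point): centre of the call button's top face; the button is a grey disc 50 mm across in a low white housing that stands on the table in front of the row of stands
- board: plywood strip 110 x 450 x 9 mm, fixed to the table, carrying the row of five stands; origin under its centre, y along the row
- stand_double: the faulty stand: like the other four, but with a second cup pushed into the top cup, so it is 182 mm tall in place of 150 mm and shows two rims; loose, light; origin at the centre of its underside
- double_rim (a point): centre of the faulty stand's open mouth, at the height of its topmost rim (182 mm above its underside; mouth 76 mm across outside); z up
- tray: white open tray 260 x 150 mm, 55 mm high, walls 4 mm, fixed, to the robot's left; one divider makes two compartments side by side along its x; origin under its centre
- spare_cup: loose grey paper cup, 80 mm tall, 54 mm across at the foot and 76 mm at the open rim, upright in one compartment of the tray; origin at the centre of its underside
- spare_rim (a point): centre of the spare cup's open mouth, at rim height (80 mm above its underside); z up
- tape_roll: cardboard-coloured tape roll 80 mm across, 25 mm high, lying flat in the tray's other compartment; bystander; origin at the centre of its underside
- carton: small closed cardboard box 90 x 120 x 70 mm on the table to the robot's right; bystander; origin at the centre of its underside
- glue_jar: closed jar 60 mm across, 75 mm tall, on the table between the button and the tray; bystander; origin at the centre of its underside
- stand_1: a good stand: white upturned cup below, one grey open cup above, waisted, 150 mm tall, 76 mm across at foot and rim; loose, light; neighbours in the row are about 90 mm apart; origin at the centre of its underside
- stand_2: a good stand: white upturned cup below, one grey open cup above, waisted, 150 mm tall, 76 mm across at foot and rim; loose, light; neighbours in the row are about 90 mm apart; origin at the centre of its underside
- stand_3: a good stand: white upturned cup below, one grey open cup above, waisted, 150 mm tall, 76 mm across at foot and rim; loose, light; neighbours in the row are about 90 mm apart; origin at the centre of its underside
- stand_4: a good stand: white upturned cup below, one grey open cup above, waisted, 150 mm tall, 76 mm across at foot and rim; loose, light; neighbours in the row are about 90 mm apart; origin at the centre of its underside

How it is judged:
By the outcome, as a careful person would: the job done as asked, in the order asked, and still so for the second after the job is handed in, with the robot touching nothing.
It also fails if it takes over 54 s, if anything falls off the work surface, if the arm or the gripper's body presses on something with over 40 N, if the wrist force passes 120 N, or if a joint passes its speed limit or range.

## Working session

There is one attempt and no reset: what is moved stays moved. The work goes in short steps, each a Python script; the robot and the scene stay as the last script left them, time stands still between calls to the robot, and variables do not carry over. Pictures are saved under pics/ and viewed, at most 10 in all, crops included, and the job is handed in when it is done.

```bash
mkdir -p pics; python3 - <<'E'
from plant import env
import cv2,numpy as np
for n in("side","top"):
    cv2.imwrite(f"pics/{n}0.png",env.snapshot(n)); c=env.get_calibration(n); print(n,c["intrinsics"],c["R"],c["t"],-c["R"].T@c["t"])
s=env.get_state();print(s["t"],s["ee_rot"],s["eef_pos"],env.tip_reach)
E
```

```text
side [[450.91358287   0.         318.9557825 ]
 [  0.         450.91358287 247.32208777]
 [  0.           0.           1.        ]] [[ 0.84529767  0.53429251 -0.00183337]
 [ 0.36497679 -0.57992457 -0.72834019]
 [-0.39020993  0.61499513 -0.68521326]] [-0.44579787 -0.11845867  1.3554416 ] [ 0.94897333 -0.66410062  0.84167103]
top [[565.81910979   0.         315.15761448]
 [  0.         565.81910979 238.33409098]
 [  0.           0.           1.        ]] [[ 0.02236989 -0.9993567   0.02803176]
 [-0.9934824  -0.02535557 -0.11112976]
 [ 0.11176903 -0.0253631  -0.99341049]] [-0.05876722  0.54441292  1.24217851] [ 0.40334217 -0.01342002  1.29614099]
0.1 [ 1.64602276e-01  9.86359770e-01 -7.02205021e-04 -4.96565852e-05] [0.23535722 0.68529248 0.22583721] 0.008
```

View pics/side0.png

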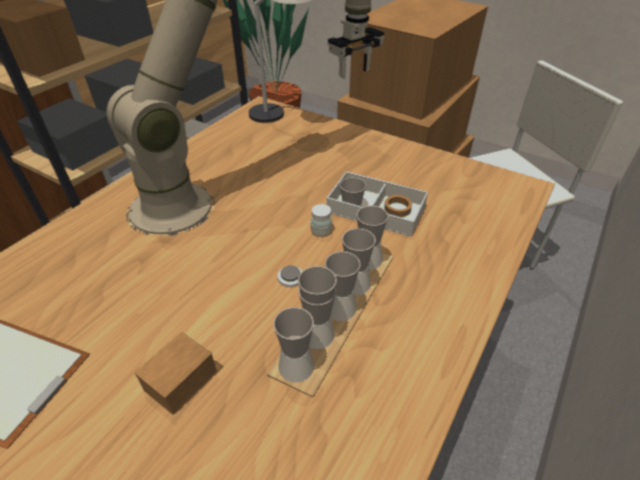

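View pics/top0.png

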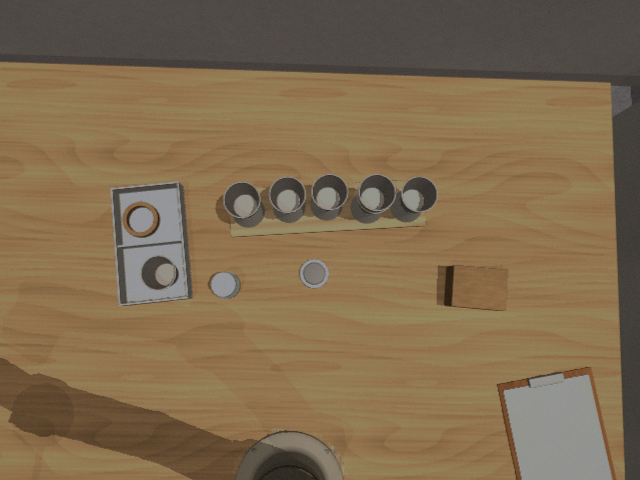

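Side view: the second stand from the front, at (318,283), shows two rims. In the top view it is the second from the right, at about (376,192). The button is at (314,273) in the top view and (290,273) in the side view, and the spare cup is at (160,272) in the top view and (352,188) in the side view. I'll enlarge these areas for precise pixel positions.

```bash
python3 - <<'E'
import cv2,numpy as np
t=cv2.imread("pics/top0.png");s=cv2.imread("pics/side0.png")
f=lambda i,x,y,w,h,k:cv2.resize(i[y:y+h,x:x+w],None,fx=k,fy=k,interpolation=cv2.INTER_CUBIC)
a=np.hstack([f(t,340,165,50,60,5),f(t,290,250,50,60,5),f(t,135,240,60,60,5)])
b=np.hstack([f(s,290,260,50,60,5),f(s,265,250,50,60,5),f(s,325,165,60,60,5)])
cv2.imwrite("pics/c.png",np.vstack([a,b]))
E
```

```text
(no output)
```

View pics/c.png

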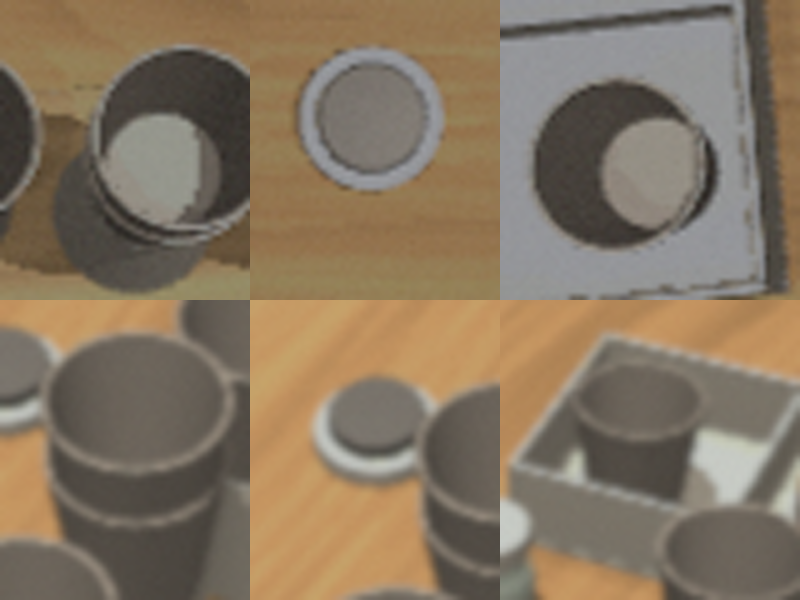

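Crop: the mouth of the double stand is centred at top (377,192.8) and side (317.8,280.5), and both rims are visible. The button top is at top (314,273.4) and side (290.5,272.7). The spare rim is at top (158.6,272.8) and side (352.9,185.2).

```bash
python3 - <<'E'
from plant import env
import cv2,numpy as np
C={n:env.get_calibration(n) for n in("top","side")}
P=[C[n]["intrinsics"]@np.c_[C[n]["R"],C[n]["t"]] for n in("top","side")]
def plane(n,p,z):
    c=C[n];d=c["R"].T@np.linalg.solve(c["intrinsics"],[p[0],p[1],1]);o=-c["R"].T@c["t"];return o+d*(z-o[2])/d[2]
for k,a,b,z in[("dbl",(377,192.8),(317.8,280.5),.191),("btn",(314,273.4),(290.5,272.7),None),("spare",(158.6,272.8),(352.9,185.2),.083)]:
    a=np.array(a)-.4;b=np.array(b)-.4
    X=cv2.triangulatePoints(P[0],P[1],a,b).ravel();X=X[:3]/X[3];z=z or X[2]
    print(k,X.round(4),plane("top",a,z).round(4),plane("side",b,z).round(4))
    for Z in (.15,.26,.35):
        for yaw in np.arange(-1.5,1.6,.5):
            q=[np.cos(yaw/2),np.sin(yaw/2),0,0]; r=env.solve_ik([*X[:2],Z],q)
            if r is not None and Z==.26: print(round(yaw,1),np.round(r,2))
E
```

```text
dbl [ 0.6239 -0.1613  0.19  ] [ 0.6228 -0.1619  0.191 ] [ 0.6258 -0.1608  0.191 ]
-1.5 [-0.47  0.71  1.12  1.8  -0.71  1.1  -2.17]
-1.0 [-0.47  0.71  1.12  1.8  -0.71  1.1  -1.67]
-0.5 [-0.47  0.71  1.12  1.8  -0.71  1.1  -1.17]
0.0 [-0.39  0.61  0.9   1.79 -0.56  1.01 -0.83]
0.5 [-0.33  0.57  0.79  1.79 -0.48  0.98 -0.41]
1.0 [-0.27  0.54  0.68  1.79 -0.41  0.96  0.01]
1.5 [-0.2   0.52  0.57  1.78 -0.34  0.94  0.43]
btn [ 0.4686 -0.0439  0.021 ] [ 0.4682 -0.0442  0.021 ] [ 0.4692 -0.0434  0.021 ]
-1.5 [-0.82  0.43  1.13  2.16 -0.53  0.86 -2.44]
-1.0 [-0.82  0.43  1.13  2.16 -0.53  0.86 -1.94]
-0.5 [-0.82  0.43  1.13  2.16 -0.53  0.86 -1.44]
0.0 [-0.8   0.41  1.09  2.16 -0.5   0.84 -0.97]
0.5 [-0.69  0.34  0.88  2.16 -0.37  0.8  -0.64]
1.0 [-0.58  0.3   0.72  2.15 -0.28  0.78 -0.25]
1.5 [-0.47  0.28  0.57  2.15 -0.22  0.77  0.17]
spare [0.4588 0.2878 0.0846] [0.4584 0.2879 0.083 ] [0.4583 0.2903 0.083 ]
-1.5 [-0.28  0.38 -0.52  1.96  0.25  0.86  2.28]
-1.0 [-1.39  0.55  1.12  2.02 -0.62  0.96 -2.52]
-0.5 [-1.39  0.55  1.12  2.02 -0.62  0.96 -2.02]
0.0 [-1.23  0.43  0.8   2.01 -0.41  0.86 -1.77]
0.5 [-1.14  0.4   0.66  2.01 -0.32  0.84 -1.37]
1.0 [-1.04  0.37  0.51  2.01 -0.25  0.83 -0.96]
1.5 [-0.95  0.36  0.38  2.   -0.18  0.82 -0.54]
```

```bash
python3 - <<'E'
from plant import env
import numpy as np, cv2
q=[0,1,0,0]
env.set_gripper(0.0)
p=env.get_state()["eef_pos"]; env.movel([p[0],p[1],.33],rate=.25)
env.goto([.35,.33,.33],q)
env.goto([.4686,-.044,.12],q)
s=env.get_state();print(s["t"],s["joint_pos"].round(2),s["eef_pos"],s["gripper_width"],s["contact_force"])
cv2.imwrite("pics/s1.png",env.snapshot("side"))
E
```

```text
5.1417 [-0.2   0.49  0.24  2.28 -0.29  0.4   1.85] [ 0.46915014 -0.04295665  0.1201931 ] 0.0001934851198542659 [0.6308743  0.61701035 0.05671093]
```

View pics/s1.png

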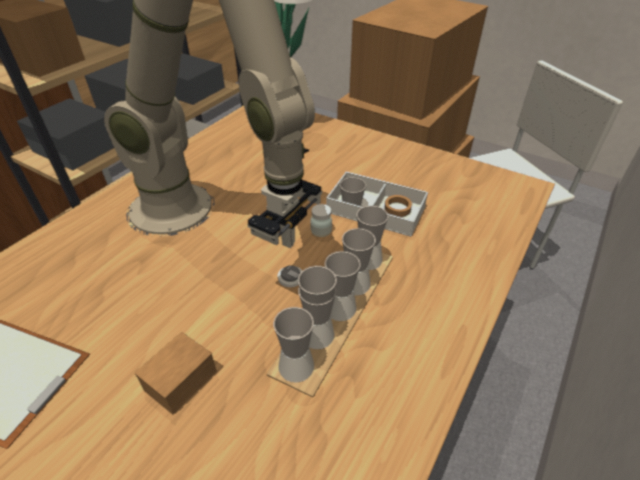

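The closed gripper hangs over the button at about (290,240), with the stands undisturbed. Next I press.

```bash
python3 - <<'E'
from plant import env
import numpy as np, cv2
def st(k):
    s=env.get_state();print(k,round(s["t"],2),s["eef_pos"].round(4),s["contact_force"].round(1))
env.movel([.4686,-.044,.045],rate=.15);st("above")
print(env.movel([.4686,-.044,.012],rate=.015,until_force=15));st("pressed")
env.sleep(.3);st("hold")
cv2.imwrite("pics/s2.png",env.snapshot("side")[150:400,200:450])
E
```

```text
above 5.84 [ 0.4687 -0.0439  0.0453] [ 0.5 -0.3  0.4]
True
pressed 7.22 [ 0.4686 -0.044   0.0241] [-0.8  0.7 15.3]
hold 7.52 [ 0.4686 -0.044   0.0241] [-1.4  0.  14.5]
```

View pics/s2.png

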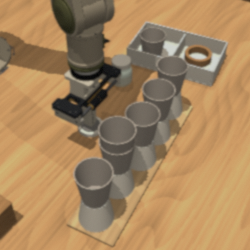

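The 15 N force shows the button is on its stop, with the tips at z = 16 mm. Next I retreat and point at the double stand, going around the good ones.

```bash
python3 - <<'E'
from plant import env
import cv2
def st(k):
    s=env.get_state();print(k,round(s["t"],2),s["eef_pos"].round(4),s["contact_force"].round(1))
env.movel([.4686,-.044,.06],rate=.1)
env.movel([.4686,-.044,.30],rate=.25)
env.movel([.4686,-.161,.30],rate=.2)
env.movel([.624,-.1614,.30],rate=.2)
env.movel([.624,-.1614,.232],rate=.12);st("at double")
env.sleep(.5)
for n in("side","top"): cv2.imwrite(f"pics/{n}3.png",env.snapshot(n))
s,t=cv2.imread("pics/side3.png"),cv2.imread("pics/top3.png")
cv2.imwrite("pics/c3.png",cv2.hconcat([cv2.resize(s[180:400,220:420],None,fx=2,fy=2),cv2.resize(t[130:350,300:500],None,fx=2,fy=2)]))
E
```

```text
at double 11.57 [ 0.6242 -0.1617  0.2326] [ 0.5 -0.3  0. ]
```

View pics/c3.png

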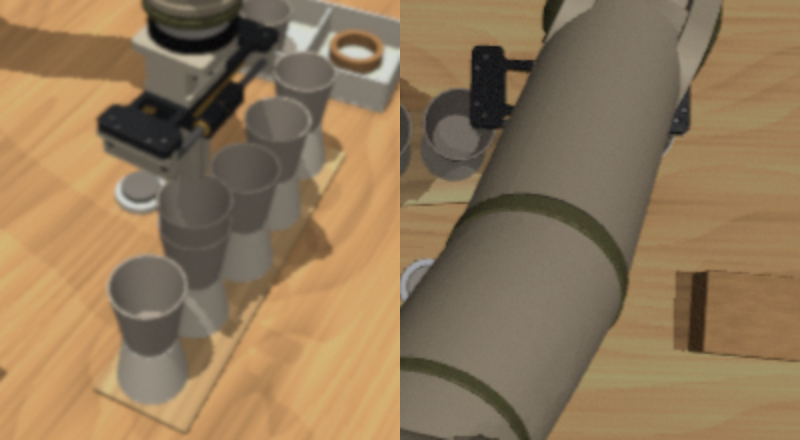

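The side crop shows the closed fingertips at (190,180), just above the middle of the double mouth at (196,205). The button is up again and the stands have not moved. I'll hold, then go to the spare cup.

```bash
python3 - <<'E'
from plant import env
import cv2
env.sleep(2.5)
env.movel([.624,-.1614,.32],rate=.15)
env.movel([.4686,-.161,.32],rate=.2)
env.movel([.44,.18,.32],rate=.2)
env.movel([.4585,.2882,.32],rate=.2)
env.movel([.4585,.2882,.127],rate=.12)
env.sleep(.5)
s=env.get_state();print(s["t"],s["eef_pos"].round(4),s["contact_force"].round(1))
s,t=env.snapshot("side"),env.snapshot("top")
cv2.imwrite("pics/c4.png",cv2.hconcat([cv2.resize(s[120:400,240:440],None,fx=2,fy=2),cv2.resize(t[130:410,100:300],None,fx=2,fy=2)]))
E
```

```text
21.1417 [0.4585 0.2882 0.127 ] [ 0.2  0.3 -0.6]
```

View pics/c4.png

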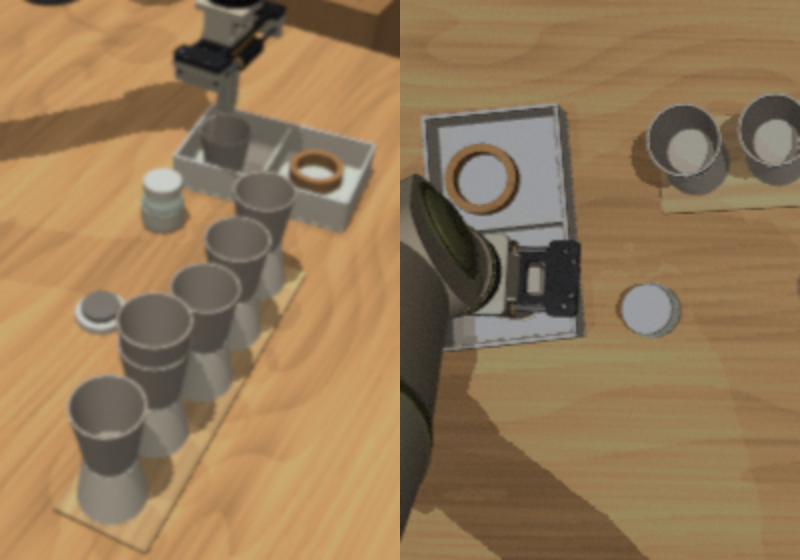

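The fingertips at (226,108) are just above the spare cup's mouth at (226,130), and nothing has been disturbed. I'll hold two seconds and hand in.

```bash
python3 -c "
from plant import env
env.sleep(2.2); print(env.finish_job())"
```

```text
the job is handed in; nothing more can be done
None
```

I pressed the call button to its stop, pointed at the double-cup stand for about 3 s, and handed the job in while still pointing at the spare cup, with the camera showing nothing else moved.

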